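# Put the paper-hanging tools away in their trays

### The arm

A 7-joint arm with a two-finger parallel gripper is mounted at the origin on the work surface. World frame = base frame: x ahead of the robot, y to its left, z up, the work surface at z = 0. Lengths are in m, angles in rad, forces in N, time in s.
With the tool pointing down it reaches from about 0.4 to 0.875 m from the base axis. Payload 19.3 kg.
Tool frame: the origin (TCP) lies at the very end of the fingers, on their centre line; the grasp point (between the pads) lies 19 mm behind it; z points along the fingers, y is the line along which they close (so a half turn about z gives the same grasp; the last joint's range is limited). The gripper opens to 85 mm and grips with 20 to 120 N. Pads are 22 mm wide; open, the fingers measure 114 mm over their backs; the gripper's body (76 mm by 85 mm) begins 54 mm behind the grasp point. The pads swing forward as they close: fully open they stand 13 mm farther back than shut.
Start: joints at [1.22, 0.521, -0.036, 1.599, 0.021, 1.021, -0.113], TCP at [0.173, -0.601, 0.231] pointing down, gripper open.
Joint ranges: [-2.91, 2.91], [-0.3, 2.13], [-1.5, 1.42], [0.17, 2.43], [-1.26, 4.41], [0.16, 1.93], [-2.52, 2.52]. Speed limits (rad/s): [1.89, 1.89, 2.39, 2.39, 3.01, 3.01, 3.01].

### API

Orientations are given as [roll, pitch, yaw] about the fixed x, y, z axes, in that order (R = Rz(yaw) Ry(pitch) Rx(roll)).
In Python, from workcell import monitor, viewer, bot gives the robot as it stands.
- The arm moves only by the tool move_arm, never from a script. Its arguments are lists of equal length, an entry for each row: "gripper": the opening, from 0 (shut) to 1 (fully open); "linear": the shift along the tool's x, y, z in cm, a list of three; "twist": the turn about the tool's z in degrees. A call has 1 to 8 rows; each row shifts and turns the commanded pose from where the row before left it, along the tool's axes as they then stand; what a row does not reach is not made up. A row lasts 1/10 s, in which the tool goes at most 50 mm and 8.59 degrees, less where a joint would pass 70% of its speed; a pose out of reach is approached as far as the arm can. A call with a gripper value outside its range is refused whole. The fingers move at their own pace and stop on an object; "squeeze" is the grip in N (left out, the last holds). Time passes only in rows, so rows that do not move let the fingers close. It gives the time, the measured TCP pose, the force, the opening and the grip force at its end, in the units of the state.
- monitor.observe(): the state, without advancing time (a new reading comes with each control period).
- viewer.grab_frame(name): name is "scene" or "top" or "wrist"; returns a dict with "img" (400x640x3 uint8, red, green, blue), "K" (3x3 intrinsics, pixels), "k1" (the pictures are not rectified: a ray, as slopes to the right and down, at radius r is drawn at 1 + k1 r^2 times it, then the intrinsics apply), "eye" and "rotation" of the camera in the world. Camera axes: x right, y up, looking along -z (the intrinsics and any distortion apply to the point x, -y, -z); pixel columns grow to the right and rows downward; lengths in m; the calibration is good to about 2 mm. A picture is of the moment at which its call begins. There is no depth.
- bot.job_done(): hands the job in; it is judged then, once.
The state is a dict: "clock": time; "qpos": joint angles; "qd": joint speeds; "joint_efforts": joint torques, N m; "position": TCP position; "tool_rot": TCP orientation; "force": force on the tool from outside, world axes, zero at the start; "moment": the same for the moment, N m; "grip_width": finger opening in m; "finger_force": force on a finger pad.
Only numpy, scipy, OpenCV 4.12 (cv2) and the standard library are available. Lean on these libraries where they do the work, as an engineer would, in place of code of your own. Each camera call takes 0.05 s, during which the arm holds its last target. There are 200 camera calls.

### The job

Clear the hand tools off the bench into their trays: both flat brushes in the wooden tray, both seam rollers in the nearly square steel tray, and the filling knife in the narrow white plastic tray. Lay every tool down, do not drop it, so that it ends flat on the floor of its tray, along the tray's longer side, with the two of a kind side by side and none lying on another or over a rim. Leave the jar and the squeeze bottle where they stand.

Things in the scene. Friction and masses are not known exactly. Their poses are not given: they have to be found in the camera images.
- brush_a: Flat paste brush (two alike): flat dark wooden handle, steel ferrule, pale bristles. 175 mm long, 41 wide at the ferrule, 16 thick, about 0.09 kg. Origin: on the underside at mid-length, centre line, on the handle's neck (22 mm wide, the ferrule begins 13 mm ahead); it balances within 15 mm of it: grip across the neck there. x: along the brush to the bristles; z up. Goes in wood_tray.
- brush_b: Flat paste brush (two alike): flat dark wooden handle, steel ferrule, pale bristles. 175 mm long, 41 wide at the ferrule, 16 thick, about 0.09 kg. Origin: on the underside at mid-length, centre line, on the handle's neck (22 mm wide, the ferrule begins 13 mm ahead); it balances within 15 mm of it: grip across the neck there. x: along the brush to the bristles; z up. Goes in wood_tray.
- roller_a: Seam roller (two alike): round brown wooden handle, steel fork 56 mm wide, free-turning black cylinder 45 wide, 30 in diameter. 150 mm long, 30 high, about 0.14 kg. Origin: on the underside at mid-length, below the handle (25 mm in diameter here, axis 15 mm up); it balances within 20 mm of it: grip across the handle there. x: along the handle to the cylinder; z up. Goes in steel_tray.
- roller_b: Seam roller (two alike): round brown wooden handle, steel fork 56 mm wide, free-turning black cylinder 45 wide, 30 in diameter. 150 mm long, 30 high, about 0.14 kg. Origin: on the underside at mid-length, below the handle (25 mm in diameter here, axis 15 mm up); it balances within 20 mm of it: grip across the handle there. x: along the handle to the cylinder; z up. Goes in steel_tray.
- knife: Filling knife: black handle 24 mm wide, 18 thick; flaring steel blade 50 wide, 2.4 thick. 190 mm long, 0.1 kg; it lies on its handle, blade 8 mm clear. Origin: underside of the handle at mid-length of the tool, centre line, 17 mm behind the blade's start; it balances within 20 mm of it: grip across the handle there. x: along the tool to the blade; z up. Goes in plastic_tray.
- wood_tray: Wooden tray for the brushes, 160 mm (x) by 218 mm (y) outside, walls and floor 7 mm thick, so 146 by 204 mm inside; long sides 34 mm high, the two end walls (at +y and -y) 52 mm high with a dark hand slot. Open on top, fixed to the bench. Origin: centre of its underside, on the bench. y axis: along its longer side; x axis: across; z up.
- steel_tray: Nearly square sheet-steel tray with a rolled rim, for the seam rollers, 172 mm (x) by 188 mm (y) over the rim, walls and floor 3 mm thick, rim bead 6 mm, so about 160 by 176 mm inside the bead, 31 mm high. Open on top, fixed to the bench. Origin: centre of its underside, on the bench. y axis: along its longer side; x axis: across; z up.
- plastic_tray: Narrow white plastic tray with an outward lip, for the filling knife, 116 mm (x) by 232 mm (y) over the lip, walls and floor 4 mm thick, 96 by 212 mm inside, 36 mm high. Open on top, fixed to the bench. Origin: centre of its underside, on the bench. y axis: along its longer side; x axis: across; z up.
- jar: Bystander: amber glass jar with a steel cap, 68 mm in diameter, 85 mm high, standing at the left of the work. Origin: centre of its underside. Leave it standing where it is.
- squeeze_bottle: Bystander: white squeeze bottle with a grey nozzle, 58 mm in diameter, 156 mm high, standing at the right of the work. Origin: centre of its underside. Leave it standing where it is.

How it is judged:
At the end, for the whole second after the job is handed in: Brushes in the wooden tray, seam rollers in the steel tray, knife in the plastic tray: each origin inside the tray walls, underside within 6 mm of the tray floor, tilt under 0.1 rad, within 0.35 rad of the tray's longer side, at rest (x of brush_a in the frame of wood_tray between -0.073 and 0.073 m and y of brush_a in the frame of wood_tray between -0.102 and 0.102 m and z of each of brush_a, brush_b in the frame of wood_tray below 0.013 m and angle between each of brush_a, brush_b, roller_a, roller_b, knife's own z axis and vertical below 0.1 rad and linear speed of each of brush_a, brush_b, roller_a, roller_b, knife below 0.03 m/s and angular speed of each of brush_a, brush_b, roller_a, roller_b, knife below 0.3 rad/s and angle between the x axis of each of brush_a, brush_b and the y axis of wood_tray, either way round below 0.35 rad and x of brush_b in the frame of wood_tray between -0.073 and 0.073 m and y of brush_b in the frame of wood_tray between -0.102 and 0.102 m and x of roller_a in the frame of steel_tray between -0.081 and 0.081 m and y of roller_a in the frame of steel_tray between -0.089 and 0.089 m and z of each of roller_a, roller_b in the frame of steel_tray below 0.009 m and angle between the x axis of each of roller_a, roller_b and the y axis of steel_tray, either way round below 0.35 rad and x of roller_b in the frame of steel_tray between -0.081 and 0.081 m and y of roller_b in the frame of steel_tray between -0.089 and 0.089 m and x of knife in the frame of plastic_tray between -0.048 and 0.048 m and y of knife in the frame of plastic_tray between -0.106 and 0.106 m and z of knife in the frame of plastic_tray below 0.01 m and angle between the x axis of knife and the y axis of plastic_tray, either way round below 0.35 rad); the robot touches nothing.
It fails at once if A tool is dropped or thrown (faster than 0.8 m/s with no finger on it) ((linear speed of brush_a above 0.8 m/s and contact force between the fingers and brush_a below 0.02 N) or (linear speed of brush_b above 0.8 m/s and contact force between the fingers and brush_b below 0.02 N) or (linear speed of roller_a above 0.8 m/s and contact force between the fingers and roller_a below 0.02 N) or (linear speed of roller_b above 0.8 m/s and contact force between the fingers and roller_b below 0.02 N) or (linear speed of knife above 0.8 m/s and contact force between the fingers and knife below 0.02 N)).
It fails at once if The jar or the squeeze bottle is moved by more than 30 mm or tipped (distance of any of jar, squeeze_bottle from where it was at the start of the episode above 0.03 m or angle between any of jar, squeeze_bottle's own z axis and vertical above 0.35 rad).
It also fails if it takes over 125 s, if anything falls off the work surface, if the arm or the gripper's body presses on something with over 40 N, if the wrist force passes 120 N, or if a joint passes its speed limit or range.

## Working session

There is one attempt and no reset: what is moved stays moved. The work goes in short steps, Python scripts to look and compute and a tool call to move; the robot and the scene stay as the last step left them, time stands still between calls to the robot, and variables do not carry over. Pictures are saved under pics/ and viewed, at most 14 in all, crops included, and the job is handed in when it is done.

Besides the shell and the picture viewer there is one more tool, called as a command line: name --pt "numbers of a row" for each row, then --argument value for the rest. move_arm: Moves the arm, as the interface text tells. Its arguments: {"type":"object","properties":{"gripper":{"type":"array"},"linear":{"type":"array"},"twist":{"type":"array"},"squeeze":{"type":"number"}},"required":["gripper","linear","twist"]}

```bash
mkdir -p pics
cat > h.py <<'E'
import numpy as np, cv2
from workcell import monitor, viewer, bot
def save(cam,name):
    f=viewer.grab_frame(cam); cv2.imwrite(f'pics/{name}.png',f['img'][:,:,::-1]); 
    np.savez(f'pics/{name}.npz',**{k:np.array(f[k]) for k in('img','K','k1','eye','rotation')}); return f
def load(name): return dict(np.load(f'pics/{name}.npz'))
def p2w(f,u,v,z):
    K=f['K']; d=np.array([(u-K[0,2])/K[0,0],(v-K[1,2])/K[1,1]]); s=d.copy()
    for _ in range(30): s=d/(1+float(f['k1'])*(s@s))
    r=f['rotation']@np.array([s[0],-s[1],-1]); e=f['eye']; return e+r*(z-e[2])/r[2]
def w2p(f,P):
    c=f['rotation'].T@(np.array(P)-f['eye']); s=np.array([c[0],-c[1]])/-c[2]; s=s*(1+float(f['k1'])*(s@s)); K=f['K']
    return np.array([K[0,0]*s[0]+K[0,2],K[1,1]*s[1]+K[1,2]])
E
python3 - <<'E'
from h import *
for c in('top','scene'):
    f=save(c,c+'0'); print(c,f['K'].tolist(),f['k1'],f['eye'],np.round(f['rotation'],3).tolist())
s=monitor.observe(); print({k:np.round(v,3).tolist() for k,v in s.items()})
cv2.imwrite('pics/top0b.png',cv2.resize(cv2.imread('pics/top0.png'),(800,500),interpolation=cv2.INTER_CUBIC))
E
```

```text
top [[453.70269411307174, 0.0, 322.5424106144017], [0.0, 453.70269411307174, 199.40473608867046], [0.0, 0.0, 1.0]] 0.014654923790661724 [0.26176619 0.01471674 1.44602788] [0.189, -0.008, -1.584]
scene [[511.2073251796046, 0.0, 329.22518879948996], [0.0, 511.2073251796046, 198.2326898721153], [0.0, 0.0, 1.0]] 0.018550361392321843 [1.29011958 0.36853598 1.32147352] [0.6, -0.012, 2.033]
{'clock': 0.1, 'qpos': [1.22, 0.522, -0.036, 1.6, 0.021, 1.021, -0.113], 'qd': [-0.002, -0.002, 0.002, -0.0, 0.001, 0.002, -0.0], 'joint_efforts': [0.002, -92.849, 1.983, -37.053, 0.018, 0.005, 0.0], 'position': [0.173, -0.6, 0.231], 'tool_rot': [-3.141, 0.0, 0.281], 'force': [0.105, -0.155, -0.391], 'moment': [0.011, 0.034, 0.032], 'finger_force': 0.0, 'grip_width': 0.086}
```

View pics/top0b.png

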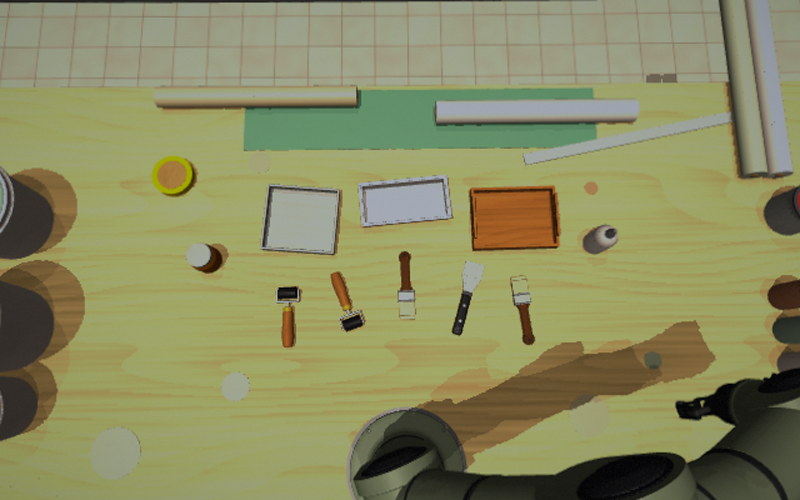

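View pics/scene0.png

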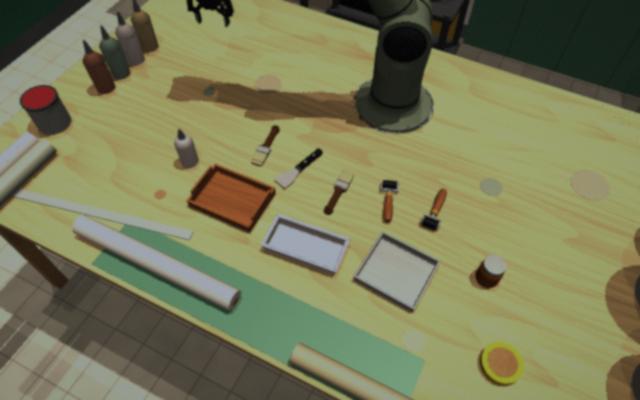

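The top view shows, left to right in 800-px coordinates: roller (288,315), roller (346,300), brush (405,285), knife (467,298) and brush (522,310). The steel, white and wooden trays are behind them at (302,219), (405,201) and (514,218). I'll enlarge it for the measurements.

```bash
python3 - <<'E'
s=open('h.py').read()
s=s.replace("import numpy as np, cv2","import numpy as np, cv2\nfrom scipy.spatial.transform import Rotation as Ro")
s=s.replace("for k in('img','K','k1','eye','rotation')}); return f","for k in('img','K','k1','eye','rotation')}); return load(name)")
s=s.replace("def load(name): return dict(np.load(f'pics/{name}.npz'))","def load(name):\n    f=dict(np.load(f'pics/{name}.npz')); f['rotation']=Ro.from_euler('xyz',f['rotation']).as_matrix() if f['rotation'].shape==(3,) else f['rotation']; return f")
open('h.py','w').write(s)
E
python3 - <<'E'
from h import *
im=cv2.imread('pics/top0.png')
im=cv2.convertScaleAbs(im,alpha=1.4)
cv2.imwrite('pics/c1.png',cv2.resize(im[195:285,210:440],None,fx=3.45,fy=3.45,interpolation=cv2.INTER_CUBIC))
cv2.imwrite('pics/c2.png',cv2.resize(im[135:210,200:460],None,fx=3,fy=3,interpolation=cv2.INTER_CUBIC))
f=load('top0'); print(p2w(f,320,250,0),p2w(f,322.5,300,0), p2w(f,324,380,0))
E
```

```text
[0.37487181 0.00987404 0.        ] [0.21980947 0.00402913 0.        ] [-0.01487892  0.00268971  0.        ]
```

View pics/c1.png

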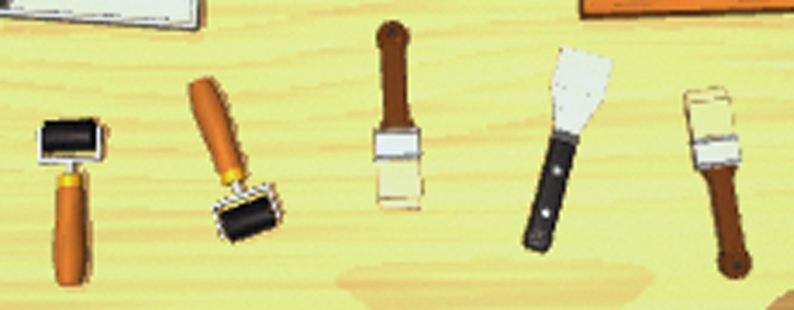

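View pics/c2.png

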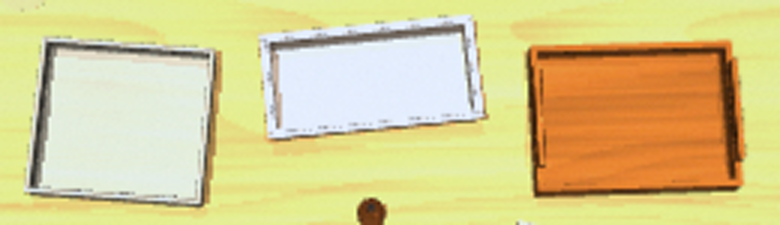

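c1 shows the five tool ends and c2 shows the tray corners. I'll convert these to world coordinates and check them against the given sizes.

Run:
```python
from h import *
f=load('top0')
A=lambda a,b,z:p2w(f,210+(a+.5)/3.45-.5,195+(b+.5)/3.45-.5,z)[:2]
B=lambda a,b,z:p2w(f,200+(a+.5)/3-.5,135+(b+.5)/3-.5,z)[:2]
for n,t,h,z1,z2 in [('rolL',(71,285),(70,119),.015,.02),('rolR',(197,79),(253,238),.015,.02),('brL',(391,21),(399,208),.01,.008),('knife',(536,250),(585,50),.012,.009),('brR',(737,276),(708,90),.01,.008)]:
    a=A(*t,z1);b=A(*h,z2);d=b-a; print(n,'c',np.round((a+b)/2,4),'len',np.linalg.norm(d).round(4),'yaw',np.degrees(np.arctan2(d[1],d[0])).round(1))
for n,z,c in [('steel',.031,[(42,38),(216,49),(204,206),(25,191)]),('plas',.036,[(260,35),(472,15),(487,117),(270,139)]),('wood',.052,[(528,45),(732,41),(742,189),(535,196)])]:
    P=[B(*q,z) for q in c]; L=lambda i,j:np.linalg.norm(P[i]-P[j]).round(4)
    d=(P[0]+P[3]-P[1]-P[2]); print(n,np.round(np.mean(P,0),4),'sides',L(0,1),L(3,2),L(0,3),L(1,2),'yaw of +y', np.degrees(np.arctan2(d[1],d[0])).round(1),[np.round(p,3).tolist() for p in P])
for u,v,z in((163,205,.085),(484,188,.156)): print(p2w(f,u,v,z))
```

```text
rolL c [0.3679 0.2912] len 0.1495 yaw 1.4
rolR c [0.4057 0.1519] len 0.1555 yaw -160.3
brL c [ 0.4453 -0.0041] len 0.1737 yaw -178.4
knife c [ 0.4107 -0.1561] len 0.191 yaw -15.7
brR c [ 0.3785 -0.3034] len 0.1714 yaw 5.7
steel [0.6161 0.2622] sides 0.1881 0.1897 0.1685 0.1725 yaw of +y 85.0 [[0.708, 0.35], [0.694, 0.162], [0.522, 0.174], [0.54, 0.363]]
plas [ 0.6604 -0.0059] sides 0.2301 0.2324 0.1157 0.1145 yaw of +y 95.1 [[0.708, 0.115], [0.728, -0.115], [0.614, -0.127], [0.592, 0.104]]
wood [ 0.6081 -0.2813] sides 0.2178 0.2166 0.1639 0.1609 yaw of +y 90.9 [[0.688, -0.172], [0.69, -0.39], [0.529, -0.39], [0.524, -0.173]]
[0.51068508 0.48460827 0.085     ]
[ 0.53670591 -0.46938205  0.156     ]
```

Sizes agree with the given ones (within about 6 mm). First I'll work out the move to the right-hand brush.

```bash
cat >> h.py <<'E'
def go(x,y,z,yaw,n=True):
    s=monitor.observe(); p=np.array(s['position']); w=np.degrees(s['tool_rot'][2])
    tw=(w-yaw+90)%180-90
    if n is not True: tw=(w-yaw+180)%360-180
    yn=np.radians(w-tw); c,si=np.cos(yn),np.sin(yn); d=np.array([x,y,z])-p
    print('clk %.1f pos %s yaw %.1f tilt %s w %.4f ff %.1f F %s q7 %.2f'%(s['clock'],np.round(p,4),w,np.round(s['tool_rot'][:2],3),s['grip_width'],s['finger_force'],np.round(s['force'],1),s['qpos'][6]))
    print('twist deg %.1f then cm %s'%(tw,np.round(100*np.array([c*d[0]+si*d[1],si*d[0]-c*d[1],-d[2]]),2)))
E
python3 -c "
from h import *
go(.3745,-.304,.13,5.7)"
```

```text
clk 0.1 pos [ 0.1731 -0.6002  0.2308] yaw 16.1 tilt [-3.141  0.   ] w 0.0856 ff 0.0 F [ 0.1 -0.2 -0.4] q7 -0.11
twist deg 10.4 then cm [ 22.98 -27.48  10.08]
```

move_arm --gripper '[1, 1, 1, 1, 1, 1, 1, 1]' --pt "0 0 0" --pt "0 0 0" --pt "2.3 -2.75 0" --pt "2.3 -2.75 0" --pt "2.3 -2.75 0" --pt "2.3 -2.75 0" --pt "2.3 -2.75 0" --pt "2.3 -2.75 0" --twist '[5.2, 5.2, 0, 0, 0, 0, 0, 0]' --squeeze 60

```text
clock: 0.9
position: [0.2947, -0.4212, 0.2312]
tool_rot: [-3.141, 0.0, 0.099]
force: [1.0, 0.4, 0.4]
grip_width: 0.0855
finger_force: 0.0
```

move_arm --gripper '[1, 1, 1, 1, 1, 1, 1, 1]' --pt "2.3 -2.75 2" --pt "2.3 -2.75 2" --pt "2.3 -2.75 2" --pt "2.3 -2.75 2" --pt "0 0 2" --pt "0 0 0" --pt "0 0 0" --pt "0 0 0" --twist '[0, 0, 0, 0, 0, 0, 0, 0]'

```text
clock: 1.7
position: [0.3747, -0.305, 0.1322]
tool_rot: [3.141, -0.001, 0.098]
force: [-0.6, 0.4, 0.6]
grip_width: 0.0857
finger_force: 0.0
```

```bash
python3 -c "
from h import *
save('wrist','w1')
go(.3745,-.304,.004,5.7)
f=load('w1')
for z,P in((.01,(.3785,-.3034)),): print(w2p(f,[*P,z]),w2p(f,[.4638,-.2949,.008]),w2p(f,[.2932,-.3119,.01]))"
```

```text
clk 1.8 pos [ 0.3747 -0.305   0.1322] yaw 5.6 tilt [ 3.141e+00 -1.000e-03] w 0.0855 ff 0.0 F [-1.   0.5 -0.2] q7 -0.97
twist deg -0.1 then cm [-1.000e-02 -1.000e-01  1.282e+01]
[319.19452603 191.47962315] [318.78514793  88.51617396] [319.55093311 278.9465306 ]
```

View pics/w1.png

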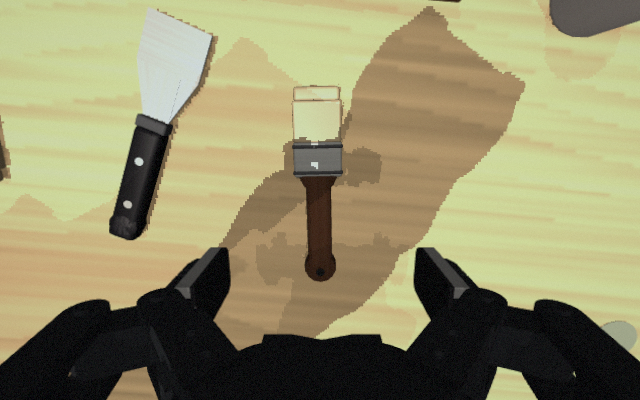

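The wrist view shows the brush end to end from (318,87) to (320,280), within about 2 px of prediction. It is aligned, so I'll descend and grip.

move_arm --gripper '[1, 1, 1, 1, 1, 1, 1, 1]' --pt "0 -0.1 2.5" --pt "0 0 2.5" --pt "0 0 2.5" --pt "0 0 2.5" --pt "0 0 1.5" --pt "0 0 0.9" --pt "0 0 0.4" --pt "0 0 0" --twist '[0, 0, 0, 0, 0, 0, 0, 0]'

```text
clock: 2.55
position: [0.3748, -0.3034, 0.0036]
tool_rot: [3.141, -0.0, 0.099]
force: [-1.0, -0.1, 0.1]
grip_width: 0.0855
finger_force: 0.0
```

move_arm --gripper '[0, 0, 0, 0, 0, 0, 0, 0]' --pt "0 0 0" --pt "0 0 0" --pt "0 0 0" --pt "0 0 0" --pt "0 0 0" --pt "0 0 0" --pt "0 0 0" --pt "0 0 0" --twist '[0, 0, 0, 0, 0, 0, 0, 0]'

```text
clock: 3.35
position: [0.3748, -0.3032, 0.0037]
tool_rot: [3.141, -0.0, 0.099]
force: [-1.4, 0.7, 8.6]
grip_width: 0.0206
finger_force: 65.4
```

move_arm --gripper '[0, 0, 0, 0, 0, 0, 0, 0]' --pt "0 0 -0.5" --pt "0 0 -1" --pt "0 0 -2" --pt "0 0 -2.5" --pt "0 0 -2.5" --pt "0 0 -2.5" --pt "0 0 -1.5" --pt "0 0 0" --twist '[0, 0, 0, 0, 0, 0, 0, 0]'

```text
clock: 4.15
position: [0.3754, -0.3037, 0.1307]
tool_rot: [3.139, -0.003, 0.099]
force: [-0.1, 0.4, -1.4]
grip_width: 0.0201
finger_force: 65.9
```

move_arm --gripper '[0, 0, 0, 0, 0, 0, 0, 0]' --pt "0 0 0" --pt "0 0 0" --pt "0 0 0" --pt "0 0 0" --pt "0 0 0" --pt "0 0 0" --pt "0 0 0" --pt "0 0 0" --twist '[-4, -7, -7, -7, -7, -7, -7, -7]'

```text
clock: 4.95
position: [0.3744, -0.3028, 0.1279]
tool_rot: [-3.141, -0.0, 1.029]
force: [0.1, 0.1, -1.3]
grip_width: 0.0204
finger_force: 65.9
```

move_arm --gripper '[0, 0, 0, 0, 0, 0, 0]' --pt "0 0 0" --pt "0 0 0" --pt "0 0 0" --pt "0 0 0" --pt "0 0 0" --pt "0 0 0" --pt "0 0 0" --twist '[-7, -7, -7, -7, -4.2, 0, 0]'

```text
clock: 5.65
position: [0.3744, -0.303, 0.128]
tool_rot: [-3.141, -0.0, 1.584]
force: [0.3, -0.4, -0.9]
grip_width: 0.0205
finger_force: 65.8
```

```bash
python3 -c "
from h import *
go(.640,-.285,.013,90.9)"
```

```text
clk 5.7 pos [ 0.3744 -0.303   0.128 ] yaw 90.7 tilt [-3.141 -0.   ] w 0.0205 ff 65.8 F [ 0.3 -0.4 -0.9] q7 0.24
twist deg -0.2 then cm [ 1.38 26.58 11.5 ]
```

move_arm --gripper '[0, 0, 0, 0, 0, 0, 0, 0]' --pt "0.1 2 0" --pt "0.2 3.5 0" --pt "0.2 4 0" --pt "0.3 4.5 0" --pt "0.2 4.5 0" --pt "0.2 4 0" --pt "0.2 2.6 0" --pt "0 1.5 0" --twist '[0, 0, 0, 0, 0, 0, 0, 0]'

```text
clock: 6.45
position: [0.6424, -0.2834, 0.1276]
tool_rot: [3.142, -0.001, 1.586]
force: [-0.7, -0.0, -0.7]
grip_width: 0.0206
finger_force: 65.9
```

move_arm --gripper '[0, 0, 0]' --pt "0 0 0" --pt "0 0 0" --pt "0 0 0" --twist '[0, 0, 0]'

```text
clock: 6.75
position: [0.6396, -0.2853, 0.1282]
tool_rot: [-3.141, 0.0, 1.585]
force: [-1.0, -0.8, -1.2]
grip_width: 0.0202
finger_force: 65.9
```

```bash
python3 -c "
from h import *
f=save('wrist','w2')
go(.640,-.285,.013,90.9)
c=np.array([.6081,-.2813])
for x,y,z in((.073,.102,.034),(-.073,.102,.034),(-.073,-.102,.034),(.073,-.102,.034),(.073,.102,.007),(-.073,.102,.007),(-.08,.109,.052),(.08,.109,.052)):
  a=np.radians(.9); print((x,y,z),w2p(f,[c[0]+x*np.cos(a)-y*np.sin(a),c[1]+x*np.sin(a)+y*np.cos(a),z]).round(0))"
```

```text
clk 6.8 pos [ 0.6397 -0.2854  0.1283] yaw 90.8 tilt [-3.141  0.   ] w 0.0201 ff 65.9 F [ 0.4 -0.4 -0.2] q7 0.08
twist deg -0.1 then cm [ 0.03  0.03 11.53]
(0.073, 0.102, 0.034) [380.  57.]
(-0.073, 0.102, 0.034) [173.  57.]
(-0.073, -0.102, 0.034) [203. 311.]
(0.073, -0.102, 0.034) [369. 310.]
(0.073, 0.102, 0.007) [374.  64.]
(-0.073, 0.102, 0.007) [189.  64.]
(-0.08, 0.109, 0.052) [147.  40.]
(0.08, 0.109, 0.052) [397.  40.]
```

View pics/w2.png

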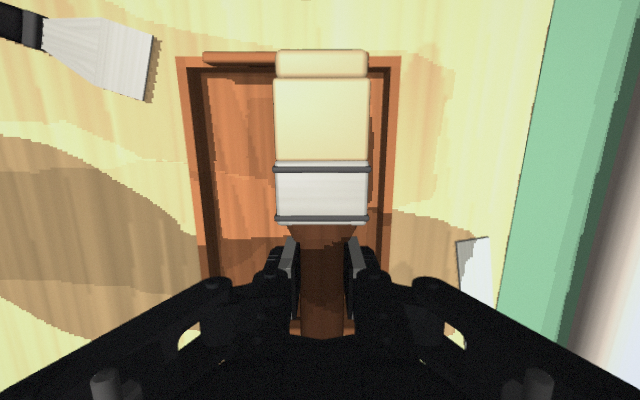

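The wrist view shows the wooden tray's far outer corners at (177,57) and (401,56). They sit at the 34 mm height, not the 52 I assumed, so I'll recompute the centre.

```bash
python3 -c "
from h import *
f=load('w2'); a=p2w(f,177,57,.034);b=p2w(f,401,56,.034); print(a,b,b-a, (a+b)/2)
f=load('top0'); B=lambda a,b,z:p2w(f,200+(a+.5)/3-.5,135+(b+.5)/3-.5,z)[:2]
P=[B(*q,.034) for q in [(528,45),(732,41),(742,189),(535,196)]];print(np.mean(P,0),P)
f=load('w2');print(p2w(f,278,57,.1157+.008),p2w(f,368,57,.1157+.008))
"
```

```text
[ 0.53643954 -0.1801903   0.034     ] [ 0.6939134  -0.17712349  0.034     ] [0.15747386 0.00306681 0.        ] [ 0.61517647 -0.17865689  0.034     ]
[ 0.61253575 -0.28509629] [array([ 0.69381601, -0.17432608]), array([ 0.69571424, -0.39497179]), array([ 0.53275597, -0.39523229]), array([ 0.52785678, -0.17585501])]
[ 0.61934799 -0.19492223  0.1237    ] [ 0.65864964 -0.19439055  0.1237    ]
```

move_arm --gripper '[0, 0, 0, 0, 0, 0, 0, 0]' --pt "-0.5 0.7 0" --pt "0 0 2" --pt "0 0 2.5" --pt "0 0 2.5" --pt "0 0 2" --pt "0 0 1.5" --pt "0 0 0.7" --pt "0 0 0.3" --twist '[0, 0, 0, 0, 0, 0, 0, 0]'

```text
clock: 7.6
position: [0.6476, -0.2899, 0.0129]
tool_rot: [-3.141, -0.0, 1.586]
force: [1.3, 0.4, -1.2]
grip_width: 0.0207
finger_force: 65.9
```

move_arm --gripper '[0, 0]' --pt "0 0 0.15" --pt "0 0 0" --twist '[0, 0]'

```text
clock: 7.8
position: [0.6479, -0.29, 0.0125]
tool_rot: [3.141, 0.0, 1.586]
force: [0.2, -0.6, -0.9]
grip_width: 0.0207
finger_force: 65.9
```

move_arm --gripper '[0, 0, 0.42, 0.42, 0.42, 0.42, 0.42]' --pt "0 0 0.15" --pt "0 0 0" --pt "0 0 0" --pt "0 0 0" --pt "0 0 0" --pt "0 0 0" --pt "0 0 0" --twist '[0, 0, 0, 0, 0, 0, 0]'

```text
clock: 8.5
position: [0.6475, -0.2899, 0.0103]
tool_rot: [-3.142, -0.0, 1.586]
force: [-0.4, 0.1, -0.1]
grip_width: 0.0354
finger_force: 0.0
```

move_arm --gripper '[0.42, 0.42, 0.42, 0.42, 0.42, 1, 1, 1]' --pt "0 0 -0.5" --pt "0 0 -1.5" --pt "0 0 -3" --pt "0 0 -4" --pt "0 0 -3" --pt "0 0 0" --pt "0 0 0" --pt "0 0 0" --twist '[0, 0, 0, 0, 0, 0, 0, 0]'

```text
clock: 9.3
position: [0.6471, -0.2898, 0.13]
tool_rot: [-3.141, -0.0, 1.586]
force: [0.2, -0.8, -0.7]
grip_width: 0.0776
finger_force: 0.0
```

```bash
python3 -c "
from h import *
go(.4107-.003,-.1561+.001,.13,-15.7,0)
go(.4107-.003,-.1561+.001,.13,164.3,0)"
```

```text
clk 9.3 pos [ 0.6471 -0.2898  0.13  ] yaw 90.9 tilt [-3.141 -0.   ] w 0.0776 ff 0.0 F [ 0.2 -0.8 -0.7] q7 0.09
twist deg 106.6 then cm [-26.69  -6.49   0.  ]
clk 9.3 pos [ 0.6471 -0.2898  0.13  ] yaw 90.9 tilt [-3.141 -0.   ] w 0.0776 ff 0.0 F [ 0.2 -0.8 -0.7] q7 0.09
twist deg -73.4 then cm [26.69  6.49  0.  ]
```

move_arm --gripper '[1, 1, 1, 1, 1, 1, 1, 1]' --pt "0 0 0" --pt "0 0 0" --pt "0 0 0" --pt "0 0 0" --pt "0 0 0" --pt "0 0 0" --pt "0 0 0" --pt "0 0 0" --twist '[-4, -8, -8, -8, -8, -8, -8, -8]'

```text
clock: 10.1
position: [0.6471, -0.2896, 0.1292]
tool_rot: [-3.142, -0.002, 2.639]
force: [-0.2, -0.2, 0.0]
grip_width: 0.0854
finger_force: 0.0
```

move_arm --gripper '[1, 1, 1, 1, 1, 1, 1, 1]' --pt "0 0 0" --pt "0 0 0" --pt "2 0.5 0" --pt "4 1 0" --pt "4 1 0" --pt "4 1 0" --pt "4 1 0" --pt "4 1 0" --twist '[-8, -5.4, 0, 0, 0, 0, 0, 0]'

```text
clock: 10.9
position: [0.4486, -0.1765, 0.1297]
tool_rot: [3.141, -0.001, 2.867]
force: [0.8, 0.1, 0.0]
grip_width: 0.085
finger_force: 0.0
```

move_arm --gripper '[1, 1, 1, 1]' --pt "3 0.7 0" --pt "1.7 0.3 0" --pt "0 0 0" --pt "0 0 0" --twist '[0, 0, 0, 0]'

```text
clock: 11.3
position: [0.4083, -0.1552, 0.1302]
tool_rot: [3.142, -0.0, 2.867]
force: [0.9, -1.0, 0.2]
grip_width: 0.0852
finger_force: 0.0
```

```bash
python3 -c "
from h import *
go(.4107-.003,-.1561+.001,.005,164.3,0)"
```

```text
clk 11.3 pos [ 0.4083 -0.1552  0.1302] yaw 164.3 tilt [ 3.142 -0.   ] w 0.0852 ff 0.0 F [ 0.9 -1.   0.2] q7 0.97
twist deg -0.0 then cm [ 6.000e-02 -1.000e-02  1.252e+01]
```

move_arm --gripper '[1, 1, 1, 1, 1, 1, 1, 1]' --pt "0 0 2.5" --pt "0 0 2.5" --pt "0 0 2.5" --pt "0 0 2.2" --pt "0 0 1.5" --pt "0 0 0.9" --pt "0 0 0.4" --pt "0 0 0" --twist '[0, 0, 0, 0, 0, 0, 0, 0]'

```text
clock: 12.1
position: [0.4084, -0.1549, 0.0051]
tool_rot: [3.141, -0.0, 2.867]
force: [0.3, 0.0, 0.4]
grip_width: 0.0858
finger_force: 0.0
```

move_arm --gripper '[0, 0, 0, 0, 0, 0, 0, 0]' --pt "0 0 0" --pt "0 0 0" --pt "0 0 0" --pt "0 0 0" --pt "0 0 0" --pt "0 0 0" --pt "0 0 0" --pt "0 0 0" --twist '[0, 0, 0, 0, 0, 0, 0, 0]'

```text
clock: 12.9
position: [0.4083, -0.1551, 0.0058]
tool_rot: [-3.141, 0.001, 2.867]
force: [-1.7, 0.1, 13.2]
grip_width: 0.0225
finger_force: 58.3
```

move_arm --gripper '[0, 0, 0, 0, 0, 0, 0, 0]' --pt "0 0 -0.5" --pt "0 0 -1" --pt "0 0 -2" --pt "0 0 -2.5" --pt "0 0 -2.5" --pt "0 0 -2.5" --pt "0 0 -1.5" --pt "0 0 0" --twist '[0, 0, 0, 0, 0, 0, 0, 0]'

```text
clock: 13.7
position: [0.4087, -0.1554, 0.1324]
tool_rot: [-3.141, 0.003, 2.867]
force: [-0.8, -0.2, -2.4]
grip_width: 0.0223
finger_force: 59.6
```

```bash
python3 -c "
from h import *
go(.6604,-.003,.0105,95.1,0)"
```

```text
clk 13.7 pos [ 0.4087 -0.1554  0.1324] yaw 164.3 tilt [-3.141e+00  3.000e-03] w 0.0223 ff 59.6 F [-0.8 -0.2 -2.4] q7 0.97
twist deg 69.2 then cm [12.94 26.42 12.19]
```

move_arm --gripper '[0, 0, 0, 0, 0, 0, 0, 0]' --pt "0 0 0" --pt "0 0 0" --pt "0 0 0" --pt "0 0 0" --pt "0 0 0" --pt "0 0 0" --pt "0 0 0" --pt "0 0 0" --twist '[4, 7, 7, 7, 7, 7, 7, 7]'

```text
clock: 14.5
position: [0.4077, -0.1548, 0.1299]
tool_rot: [-3.141, -0.001, 1.937]
force: [-0.6, 0.9, -1.6]
grip_width: 0.0223
finger_force: 59.5
```

move_arm --gripper '[0, 0, 0, 0, 0, 0, 0, 0]' --pt "0 0 0" --pt "0 0 0" --pt "0 0 0" --pt "1 2 0" --pt "1.5 3 0" --pt "2 4 0" --pt "2 4 0" --pt "2 4 0" --twist '[7, 5, 4.2, 0, 0, 0, 0, 0]'

```text
clock: 15.3
position: [0.5708, -0.0542, 0.1298]
tool_rot: [-3.141, 0.0, 1.66]
force: [-0.3, -1.8, -0.4]
grip_width: 0.0223
finger_force: 59.5
```

move_arm --gripper '[0, 0, 0, 0, 0, 0]' --pt "2 4 0" --pt "1.5 3 0" --pt "0.9 2.4 0" --pt "0 0 0" --pt "0 0 0" --pt "0 0 0" --twist '[0, 0, 0, 0, 0, 0]'

```text
clock: 15.9
position: [0.6588, -0.0037, 0.1298]
tool_rot: [-3.14, 0.0, 1.659]
force: [-0.7, 0.4, -1.7]
grip_width: 0.0224
finger_force: 59.6
```

```bash
python3 -c "
from h import *
f=save('wrist','w3')
go(.6604,-.003,.0105,95.1,0)
c=np.array([.6604,-.0059]);a=np.radians(5.1)
for x,y,z in((.058,.116,.036),(-.058,.116,.036),(.048,.106,.036),(-.048,.106,.036)):
  print((x,y,z),w2p(f,[c[0]+x*np.cos(a)-y*np.sin(a),c[1]+x*np.sin(a)+y*np.cos(a),z]).round(0))"
```

```text
clk 15.9 pos [ 0.659  -0.0038  0.1301] yaw 95.1 tilt [-3.141  0.   ] w 0.0226 ff 59.6 F [ 0.7  0.1 -0.1] q7 -0.30
twist deg -0.0 then cm [ 0.07  0.15 11.96]
(0.058, 0.116, 0.036) [407.  46.]
(-0.058, 0.116, 0.036) [241.  46.]
(0.048, 0.106, 0.036) [392.  62.]
(-0.048, 0.106, 0.036) [256.  62.]
```

View pics/w3.png

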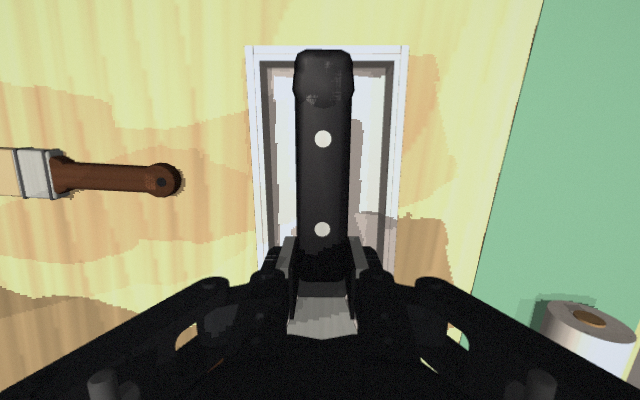

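The white tray's far corners are at (246,46) and (409,46), about 3 px from prediction. I'll nudge 4 mm and lower.

```bash
python3 -c "
from h import *
f=load('w3'); print(p2w(f,323,50,.14), p2w(f,323,50,.13), p2w(f,328,46,.036))"
```

```text
[0.65136111 0.08647002 0.14      ] [0.65121051 0.08846406 0.13      ] [0.6530451  0.11003051 0.036     ]
```

move_arm --gripper '[0, 0, 0, 0, 0, 0, 0, 0]' --pt "0 0.4 0" --pt "0 0 2" --pt "0 0 2.5" --pt "0 0 2.5" --pt "0 0 2" --pt "0 0 1.5" --pt "0 0 0.5" --pt "0 0 0" --twist '[0, 0, 0, 0, 0, 0, 0, 0]'

```text
clock: 16.75
position: [0.6635, -0.0028, 0.0201]
tool_rot: [-3.141, -0.0, 1.659]
force: [0.1, 0.5, -2.6]
grip_width: 0.0225
finger_force: 59.5
```

move_arm --gripper '[0, 0, 0, 0.5, 0.5, 0.5, 0.5, 0.5]' --pt "0 0 0.6" --pt "0 0 0.35" --pt "0 0 0.05" --pt "0 0 0" --pt "0 0 0" --pt "0 0 0" --pt "0 0 0" --pt "0 0 0" --twist '[0, 0, 0, 0, 0, 0, 0, 0]'

```text
clock: 17.55
position: [0.6637, -0.0028, 0.0104]
tool_rot: [3.141, 0.0, 1.66]
force: [-0.2, -0.2, -0.4]
grip_width: 0.0427
finger_force: 0.0
```

move_arm --gripper '[0.5, 0.5, 0.5, 0.5, 0.5, 1, 1, 1]' --pt "0 0 -0.5" --pt "0 0 -1.5" --pt "0 0 -3" --pt "0 0 -4" --pt "0 0 -3" --pt "0 0 0" --pt "0 0 0" --pt "0 0 0" --twist '[0, 0, 0, 0, 0, 0, 0, 0]'

```text
clock: 18.35
position: [0.6633, -0.0028, 0.1301]
tool_rot: [-3.141, 0.0, 1.66]
force: [-0.3, -0.1, 0.0]
grip_width: 0.0837
finger_force: 0.0
```

```bash
python3 -c "
from h import *
go(.4453+.004,-.0041,.13,1.6,0)"
```

```text
clk 18.4 pos [ 0.6633 -0.0028  0.1301] yaw 95.1 tilt [-3.141  0.   ] w 0.0837 ff 0.0 F [-0.3 -0.1  0. ] q7 -0.30
twist deg 93.5 then cm [-2.139e+01 -4.700e-01  1.000e-02]
```

move_arm --gripper '[1, 1, 1, 1, 1, 1, 1, 1]' --pt "0 0 0" --pt "0 0 0" --pt "0 0 0" --pt "0 0 0" --pt "0 0 0" --pt "0 0 0" --pt "0 0 0" --pt "0 0 0" --twist '[5.5, 8, 8, 8, 8, 8, 8, 8]'

```text
clock: 19.15
position: [0.6631, -0.0027, 0.1293]
tool_rot: [-3.141, 0.001, 0.581]
force: [0.3, 0.1, 0.6]
grip_width: 0.0853
finger_force: 0.0
```

move_arm --gripper '[1, 1, 1, 1, 1, 1, 1, 1]' --pt "0 0 0" --pt "0 0 0" --pt "0 0 0" --pt "0 0 0" --pt "-2 0 0" --pt "-4 -0.1 0" --pt "-4 -0.1 0" --pt "-4 -0.1 0" --twist '[8, 8, 8, 8, 0, 0, 0, 0]'

```text
clock: 19.95
position: [0.5214, -0.0036, 0.1295]
tool_rot: [3.142, 0.002, 0.028]
force: [0.6, -1.2, 0.1]
grip_width: 0.0853
finger_force: 0.0
```

move_arm --gripper '[1, 1, 1, 1, 1]' --pt "-4 -0.1 0" --pt "-3.4 -0.1 0" --pt "0 0 0" --pt "0 0 0" --pt "0 0 0" --twist '[0, 0, 0, 0, 0]'

```text
clock: 20.45
position: [0.4502, -0.0036, 0.1301]
tool_rot: [-3.142, -0.0, 0.028]
force: [-0.2, -0.0, -0.4]
grip_width: 0.0853
finger_force: 0.0
```

```bash
python3 -c "
from h import *
go(.4453+.004,-.0041,.005,1.6,0)"
```

```text
clk 20.4 pos [ 0.4502 -0.0036  0.1301] yaw 1.6 tilt [-3.142 -0.   ] w 0.0853 ff 0.0 F [-0.2 -0.  -0.4] q7 -1.73
twist deg -0.0 then cm [-0.09  0.05 12.51]
```

move_arm --gripper '[1, 1, 1, 1, 1, 1, 1, 1]' --pt "0 0 2.5" --pt "0 0 2.5" --pt "0 0 2.5" --pt "0 0 2.3" --pt "0 0 1.5" --pt "0 0 0.9" --pt "0 0 0.4" --pt "0 0 0" --twist '[0, 0, 0, 0, 0, 0, 0, 0]'

```text
clock: 21.25
position: [0.4497, -0.0036, 0.0041]
tool_rot: [3.142, 0.0, 0.028]
force: [0.5, 0.5, 0.1]
grip_width: 0.0858
finger_force: 0.0
```

move_arm --gripper '[0, 0, 0, 0, 0, 0, 0, 0]' --pt "0 0 0" --pt "0 0 0" --pt "0 0 0" --pt "0 0 0" --pt "0 0 0" --pt "0 0 0" --pt "0 0 0" --pt "0 0 0" --twist '[0, 0, 0, 0, 0, 0, 0, 0]'

```text
clock: 22.05
position: [0.4501, -0.0036, 0.0047]
tool_rot: [-3.141, -0.001, 0.028]
force: [-0.3, 0.1, 8.2]
grip_width: 0.0204
finger_force: 63.7
```

move_arm --gripper '[0, 0, 0, 0, 0, 0, 0, 0]' --pt "0 0 -0.5" --pt "0 0 -1" --pt "0 0 -2" --pt "0 0 -2.5" --pt "0 0 -2.5" --pt "0 0 -2.5" --pt "0 0 -1.5" --pt "0 0 0" --twist '[0, 0, 0, 0, 0, 0, 0, 0]'

```text
clock: 22.85
position: [0.4504, -0.0037, 0.1316]
tool_rot: [-3.141, -0.004, 0.027]
force: [-0.1, 0.1, -0.6]
grip_width: 0.0207
finger_force: 62.9
```

move_arm --gripper '[0, 0, 0, 0, 0, 0, 0, 0]' --pt "0 0 0" --pt "0 0 0" --pt "0 0 0" --pt "0 0 0" --pt "0 0 0" --pt "0 0 0" --pt "0 0 0" --pt "0 0 0" --twist '[-4.3, -7, -7, -7, -7, -7, -7, -7]'

```text
clock: 23.65
position: [0.4491, -0.0037, 0.1289]
tool_rot: [-3.141, 0.0, 0.963]
force: [-0.2, -0.5, -1.0]
grip_width: 0.0204
finger_force: 62.8
```

move_arm --gripper '[0, 0, 0, 0, 0, 0, 0]' --pt "0 0 0" --pt "0 0 0" --pt "0 0 0" --pt "0 0 0" --pt "0 0 0" --pt "0 0 0" --pt "0 0 0" --twist '[-7, -7, -7, -7, -4, -4, 0]'

```text
clock: 24.35
position: [0.4491, -0.0038, 0.1289]
tool_rot: [-3.141, -0.0, 1.587]
force: [-0.8, -0.1, -0.7]
grip_width: 0.0206
finger_force: 62.8
```

```bash
python3 -c "
from h import *
go(.614-.033,-.287+.004,.0115,90.9,0)"
```

```text
clk 24.4 pos [ 0.4491 -0.0038  0.1289] yaw 91.0 tilt [-3.141 -0.   ] w 0.0206 ff 62.8 F [-0.8 -0.1 -0.7] q7 -0.45
twist deg 0.1 then cm [-28.13  12.75  11.74]
```

move_arm --gripper '[0, 0, 0, 0, 0, 0, 0, 0]' --pt "-1.5 0.7 0" --pt "-3 1.4 0" --pt "-4 1.8 0" --pt "-4 1.8 0" --pt "-4 1.8 0" --pt "-4 1.8 0" --pt "-3.5 1.6 0" --pt "-2.5 1.2 0" --twist '[0, 0, 0, 0, 0, 0, 0, 0]'

```text
clock: 25.15
position: [0.5747, -0.2695, 0.1287]
tool_rot: [-3.141, 0.0, 1.582]
force: [-0.2, 0.7, 0.1]
grip_width: 0.0207
finger_force: 62.8
```

move_arm --gripper '[0, 0, 0, 0, 0]' --pt "-1.6 0.6 0" --pt "0 0 0" --pt "0 0 0" --pt "0 0 0" --pt "0 0 0" --twist '[0, 0, 0, 0, 0]'

```text
clock: 25.65
position: [0.5808, -0.2817, 0.1294]
tool_rot: [-3.141, -0.0, 1.587]
force: [-0.1, -1.0, -1.0]
grip_width: 0.0203
finger_force: 62.8
```

```bash
python3 -c "
from h import *
f=save('wrist','w4')
go(.614-.033,-.287+.004,.0115,90.9,0)"
```

```text
clk 25.7 pos [ 0.5809 -0.2819  0.1294] yaw 90.9 tilt [-3.142 -0.   ] w 0.0209 ff 62.8 F [ 0.6 -0.2 -1.5] q7 0.08
twist deg 0.0 then cm [-1.100e-01  1.000e-02  1.179e+01]
```

View pics/w4.png

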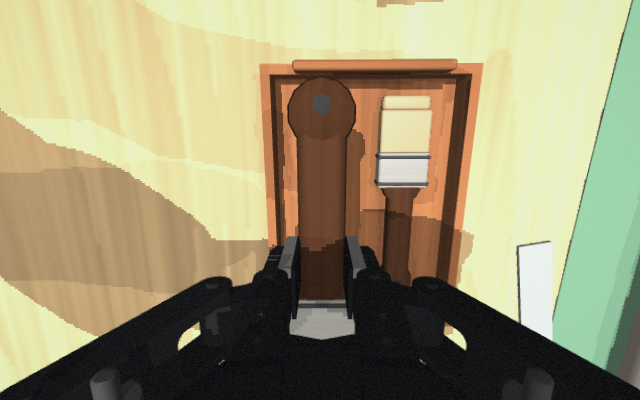

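The first brush lies flat at (405,140)–(398,280) inside the wooden tray. I'll check where the held one will land.

```bash
python3 -c "
from h import *
f=load('w4'); print(p2w(f,261,64,.034),p2w(f,482,64,.034),p2w(f,322,78,.135), p2w(f,405,96,.015), p2w(f,376,158,.02),p2w(f,430,158,.02))"
```

```text
[ 0.5359966 -0.1799234  0.034    ] [ 0.69297734 -0.17790139  0.034     ] [ 0.57974037 -0.20088258  0.135     ] [ 0.64534841 -0.19842838  0.015     ] [ 0.62466352 -0.24689022  0.02      ] [ 0.66859563 -0.2462679   0.02      ]
```

move_arm --gripper '[0, 0, 0, 0, 0, 0, 0, 0]' --pt "0 0 2" --pt "0 0 2.5" --pt "0 0 2.5" --pt "0 0 2" --pt "0 0 1.5" --pt "0 0 0.7" --pt "0 0 0.5" --pt "0 0 0.1" --twist '[0, 0, 0, 0, 0, 0, 0, 0]'

```text
clock: 26.5
position: [0.5812, -0.2827, 0.0118]
tool_rot: [3.141, 0.0, 1.586]
force: [-4.6, 2.8, 9.9]
grip_width: 0.0204
finger_force: 64.1
```

move_arm --gripper '[0, 0, 0.42, 0.42, 0.42, 0.42, 0.42]' --pt "0 0 0.05" --pt "0 0 0" --pt "0 0 0" --pt "0 0 0" --pt "0 0 0" --pt "0 0 0" --pt "0 0 0" --twist '[0, 0, 0, 0, 0, 0, 0]'

```text
clock: 27.2
position: [0.5809, -0.2827, 0.0108]
tool_rot: [-3.142, -0.0, 1.586]
force: [-0.3, -0.6, -0.8]
grip_width: 0.0358
finger_force: 0.0
```

move_arm --gripper '[0.42, 0.42, 0.42, 0.42, 0.42, 1, 1, 1]' --pt "0 0 -0.5" --pt "0 0 -1.5" --pt "0 0 -3" --pt "0 0 -4" --pt "0 0 -3" --pt "0 0 0" --pt "0 0 0" --pt "0 0 0" --twist '[0, 0, 0, 0, 0, 0, 0, 0]'

```text
clock: 28.0
position: [0.5805, -0.2826, 0.1306]
tool_rot: [-3.141, -0.0, 1.586]
force: [-0.1, 0.3, 0.3]
grip_width: 0.0776
finger_force: 0.0
```

```bash
python3 -c "
from h import *
go(.4057,.1519,.14,19.7,0)
go(.4057,.1519,.14,199.7,0)"
```

```text
clk 28.0 pos [ 0.5805 -0.2826  0.1306] yaw 90.9 tilt [-3.141 -0.   ] w 0.0776 ff 0.0 F [-0.1  0.3  0.3] q7 0.09
twist deg 71.2 then cm [ -1.81 -46.8   -0.94]
clk 28.0 pos [ 0.5805 -0.2826  0.1306] yaw 90.9 tilt [-3.141 -0.   ] w 0.0776 ff 0.0 F [-0.1  0.3  0.3] q7 0.09
twist deg -108.8 then cm [ 1.81 46.8  -0.94]
```

move_arm --gripper '[1, 1, 1, 1, 1, 1, 1, 1]' --pt "0 0 0" --pt "0 0 0" --pt "0 0 0" --pt "0 0 0" --pt "0 0 0" --pt "0 0 0" --pt "0 0 0" --pt "0 0 0" --twist '[7.2, 8, 8, 8, 8, 8, 8, 8]'

```text
clock: 28.8
position: [0.5804, -0.2824, 0.1298]
tool_rot: [-3.14, 0.001, 0.478]
force: [0.2, 0.9, 0.4]
grip_width: 0.0855
finger_force: 0.0
```

move_arm --gripper '[1, 1, 1, 1, 1, 1, 1, 1]' --pt "0 0 0" --pt "-0.1 -2 0" --pt "-0.1 -3 0" --pt "-0.2 -4 0" --pt "-0.2 -4 0" --pt "-0.2 -4 0" --pt "-0.2 -4 0" --pt "-0.2 -4 0" --twist '[8, 0, 0, 0, 0, 0, 0, 0]'

```text
clock: 29.6
position: [0.4841, -0.05, 0.1302]
tool_rot: [-3.141, 0.001, 0.344]
force: [1.5, 0.4, -0.2]
grip_width: 0.0852
finger_force: 0.0
```

move_arm --gripper '[1, 1, 1, 1, 1, 1, 1, 1]' --pt "-0.1 -4 0" --pt "-0.1 -4 0" --pt "-0.1 -4 0" --pt "-0.1 -4 0" --pt "-0.1 -3.8 0" --pt "-0.1 -2 0" --pt "0 0 0" --pt "0 0 0" --twist '[0, 0, 0, 0, 0, 0, 0, 0]'

```text
clock: 30.4
position: [0.406, 0.1517, 0.1304]
tool_rot: [3.141, 0.001, 0.345]
force: [0.4, -0.4, 0.2]
grip_width: 0.085
finger_force: 0.0
```

move_arm --gripper '[1, 1]' --pt "0 0 0" --pt "0 0 0" --twist '[0, 0]'

```text
clock: 30.6
position: [0.4065, 0.151, 0.1306]
tool_rot: [3.141, 0.0, 0.342]
force: [0.6, 0.3, -0.8]
grip_width: 0.0851
finger_force: 0.0
```

```bash
python3 -c "
from h import *
save('wrist','w5')
go(.4057,.1519,.004,19.7,0)
f=load('w5')
print(w2p(f,[.4057,.1519,.02]))"
```

```text
clk 30.6 pos [0.4065 0.1511 0.1307] yaw 19.6 tilt [3.141 0.   ] w 0.0856 ff 0.0 F [-0.   0.2  0. ] q7 -1.85
twist deg -0.1 then cm [-0.05 -0.1  12.67]
[319.36436105 199.26090543]
```

View pics/w5.png

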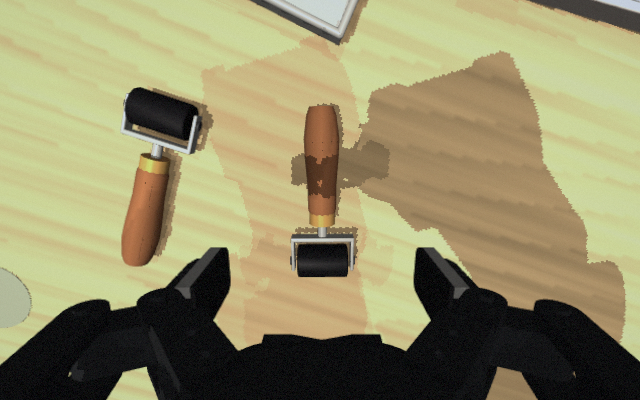

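```bash
python3 -c "
from h import *
f=load('w5');a=p2w(f,320.5,105,.016);b=p2w(f,322.5,277,.015);print(a,b,(a+b)/2,np.linalg.norm(a-b)); c=(a+b)/2; d=a-b; print(np.degrees(np.arctan2(d[1],d[0]))); go(c[0],c[1],.003,19.7,0)
a=p2w(f,138,265,.015);b=p2w(f,163,88,.025);print(a,b,(a+b)/2,np.linalg.norm(a-b))"
```

```text
[0.47824342 0.17659739 0.016     ] [0.33500687 0.12386708 0.015     ] [0.40662514 0.15023223 0.0155    ] 0.15263746264757555
20.210398602246237
clk 30.6 pos [0.4065 0.1511 0.1307] yaw 19.6 tilt [3.141 0.   ] w 0.0856 ff 0.0 F [-0.   0.2  0. ] q7 -1.85
twist deg -0.1 then cm [-0.02  0.09 12.77]
[0.29045018 0.28692487 0.015     ] [0.44921066 0.29245543 0.025     ] [0.36983042 0.28969015 0.02      ] 0.15917122231897213
```

move_arm --gripper '[1, 1, 1, 1, 1, 1, 1, 1]' --pt "0 0.1 2.5" --pt "0 0 2.5" --pt "0 0 2.5" --pt "0 0 2.4" --pt "0 0 1.5" --pt "0 0 0.9" --pt "0 0 0.4" --pt "0 0 0" --twist '[0, 0, 0, 0, 0, 0, 0, 0]'

```text
clock: 31.45
position: [0.4067, 0.1508, 0.0038]
tool_rot: [3.142, 0.0, 0.343]
force: [-0.0, 0.6, 0.3]
grip_width: 0.0856
finger_force: 0.0
```

move_arm --gripper '[0, 0, 0, 0, 0, 0, 0, 0]' --pt "0 0 0" --pt "0 0 0" --pt "0 0 0" --pt "0 0 0" --pt "0 0 0" --pt "0 0 0" --pt "0 0 0" --pt "0 0 0" --twist '[0, 0, 0, 0, 0, 0, 0, 0]'

```text
clock: 32.25
position: [0.4068, 0.151, 0.0042]
tool_rot: [3.142, -0.001, 0.344]
force: [-1.3, -0.1, 9.5]
grip_width: 0.0226
finger_force: 59.8
```

move_arm --gripper '[0, 0, 0, 0, 0, 0, 0, 0]' --pt "0 0 -0.5" --pt "0 0 -1" --pt "0 0 -2" --pt "0 0 -2.5" --pt "0 0 -2.5" --pt "0 0 -2.5" --pt "0 0 -1.5" --pt "0 0 0" --twist '[0, 0, 0, 0, 0, 0, 0, 0]'

```text
clock: 33.05
position: [0.4075, 0.1512, 0.1311]
tool_rot: [-3.141, -0.004, 0.343]
force: [-0.3, -0.5, -2.0]
grip_width: 0.0224
finger_force: 60.7
```

move_arm --gripper '[0, 0, 0, 0, 0, 0, 0, 0]' --pt "0 0 0" --pt "0 0 0" --pt "0 0 0" --pt "0 0 0" --pt "0 0 0" --pt "0 0 0" --pt "0 0 0" --pt "0 0 0" --twist '[-4, -7, -7, -7, -7, -7, -7, -7]'

```text
clock: 33.85
position: [0.4062, 0.1508, 0.1284]
tool_rot: [-3.141, 0.0, 1.274]
force: [-0.1, 0.2, -1.1]
grip_width: 0.0228
finger_force: 60.7
```

move_arm --gripper '[0, 0, 0, 0]' --pt "0 0 0" --pt "0 0 0" --pt "0 0 0" --pt "0 0 0" --twist '[-7, -5.4, 0, 0]'

```text
clock: 34.25
position: [0.4064, 0.1508, 0.1285]
tool_rot: [-3.141, 0.0, 1.482]
force: [-0.4, 0.5, -2.6]
grip_width: 0.0226
finger_force: 60.7
```

```bash
python3 -c "
from h import *
go(.652,.259,.009,85,0)"
```

```text
clk 34.2 pos [0.4064 0.1508 0.1285] yaw 84.9 tilt [-3.141  0.   ] w 0.0226 ff 60.7 F [-0.4  0.5 -2.6] q7 -0.91
twist deg -0.1 then cm [12.92 23.52 11.95]
```

move_arm --gripper '[0, 0, 0, 0, 0, 0, 0, 0]' --pt "1 1.8 0" --pt "1.6 3 0" --pt "2 3.6 0" --pt "2 3.6 0" --pt "2 3.6 0" --pt "2 3.6 0" --pt "1.4 2.6 0" --pt "0.9 1.7 0" --twist '[0, 0, 0, 0, 0, 0, 0, 0]'

```text
clock: 35.05
position: [0.653, 0.2603, 0.128]
tool_rot: [-3.141, 0.0, 1.482]
force: [-1.8, -0.2, -2.0]
grip_width: 0.0225
finger_force: 60.7
```

move_arm --gripper '[0, 0, 0, 0]' --pt "0 0 0" --pt "0 0 0" --pt "0 0 0" --pt "0 0 0" --twist '[0, 0, 0, 0]'

```text
clock: 35.45
position: [0.6513, 0.2591, 0.129]
tool_rot: [-3.142, 0.0, 1.485]
force: [-0.1, 0.2, -1.5]
grip_width: 0.0231
finger_force: 60.8
```

```bash
python3 -c "
from h import *
f=save('wrist','w6')
go(.652,.259,.009,85,0)
c=np.array([.6161,.2622]);a=np.radians(-5)
for x,y,z in((.086,.094,.031),(-.086,.094,.031)):
  print((x,y,z),w2p(f,[c[0]+x*np.cos(a)-y*np.sin(a),c[1]+x*np.sin(a)+y*np.cos(a),z]).round(0))"
```

```text
clk 35.5 pos [0.6515 0.2591 0.1291] yaw 85.1 tilt [3.141 0.   ] w 0.0229 ff 60.8 F [ 0.3 -0.4 -1.6] q7 -0.82
twist deg 0.1 then cm [-1.000e-02  5.000e-02  1.201e+01]
(0.086, 0.094, 0.031) [391.  77.]
(-0.086, 0.094, 0.031) [154.  77.]
```

View pics/w6.png

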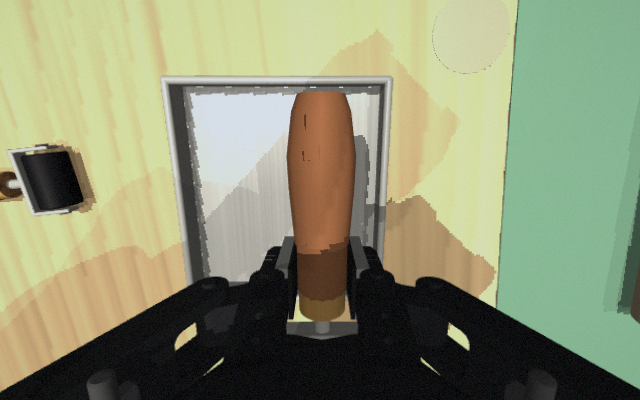

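```bash
python3 -c "
from h import *
f=load('w6');print(p2w(f,322,92,.14),p2w(f,163,76,.031),p2w(f,392,77,.031))"
```

```text
[0.65810455 0.33377474 0.14      ] [0.54506523 0.36318659 0.031     ] [0.71059836 0.34846432 0.031     ]
```

move_arm --gripper '[0, 0, 0, 0, 0, 0, 0, 0]' --pt "0 0.4 0" --pt "0 0 2" --pt "0 0 2.5" --pt "0 0 2.5" --pt "0 0 0.5" --pt "0 0 0" --pt "0 0 0" --pt "0 0 0" --twist '[0, 0, 0, 0, 0, 0, 0, 0]'

```text
clock: 36.3
position: [0.6565, 0.2593, 0.0553]
tool_rot: [3.14, -0.001, 1.485]
force: [0.5, -0.2, -1.9]
grip_width: 0.0228
finger_force: 60.8
```

move_arm --gripper '[0, 0, 0, 0, 0, 0, 0]' --pt "0 0 1.5" --pt "0 0 1.5" --pt "0 0 1" --pt "0 0 0.5" --pt "0 0 0.2" --pt "0 0 0.1" --pt "0 0 0" --twist '[0, 0, 0, 0, 0, 0, 0]'

```text
clock: 37.0
position: [0.6552, 0.2589, 0.0071]
tool_rot: [-3.141, 0.001, 1.485]
force: [-14.4, -7.1, 27.8]
grip_width: 0.0226
finger_force: 64.0
```

move_arm --gripper '[0.46, 0.46, 0.46, 0.46, 0.46]' --pt "0 0 0" --pt "0 0 0" --pt "0 0 0" --pt "0 0 0" --pt "0 0 0" --twist '[0, 0, 0, 0, 0]'

```text
clock: 37.5
position: [0.6558, 0.2591, 0.0056]
tool_rot: [-3.141, 0.0, 1.485]
force: [0.2, 0.2, 0.2]
grip_width: 0.0395
finger_force: 0.0
```

move_arm --gripper '[0.46, 0.46, 0.46, 0.46, 0.46, 1, 1, 1]' --pt "0 0 -0.5" --pt "0 0 -1.5" --pt "0 0 -3" --pt "0 0 -4" --pt "0 0 -3" --pt "0 0 0" --pt "0 0 0" --pt "0 0 0" --twist '[0, 0, 0, 0, 0, 0, 0, 0]'

```text
clock: 38.3
position: [0.6555, 0.2588, 0.1255]
tool_rot: [-3.141, 0.0, 1.485]
force: [-0.3, -1.3, 0.6]
grip_width: 0.0804
finger_force: 0.0
```

```bash
python3 -c "
from h import *
go(.368,.2905,.13,1.4,0)
go(.368,.2905,.13,181.4,0)"
```

```text
clk 38.3 pos [0.6555 0.2588 0.1255] yaw 85.1 tilt [-3.141  0.   ] w 0.0804 ff 0.0 F [-0.3 -1.3  0.6] q7 -0.81
twist deg 83.7 then cm [-28.66  -3.87  -0.45]
clk 38.3 pos [0.6555 0.2588 0.1255] yaw 85.1 tilt [-3.141  0.   ] w 0.0804 ff 0.0 F [-0.3 -1.3  0.6] q7 -0.81
twist deg -96.3 then cm [28.66  3.87 -0.45]
```

move_arm --gripper '[1, 1, 1, 1, 1, 1, 1, 1]' --pt "0 0 0" --pt "0 0 0" --pt "0 0 0" --pt "0 0 0" --pt "0 0 0" --pt "0 0 0" --pt "0 0 0" --pt "0 0 0" --twist '[-8.3, -8, -8, -8, -8, -8, -8, -8]'

```text
clock: 39.1
position: [0.6553, 0.2589, 0.1248]
tool_rot: [-3.14, -0.001, 2.613]
force: [0.4, -0.9, 0.5]
grip_width: 0.0855
finger_force: 0.0
```

move_arm --gripper '[1, 1, 1, 1, 1, 1, 1, 1]' --pt "0 0 0" --pt "0 0 0" --pt "0 0 0" --pt "0 0 0" --pt "2 0.3 0" --pt "4 0.5 0" --pt "4 0.5 0" --pt "4 0.5 0" --twist '[-8, -8, -8, -8, 0, 0, 0, 0]'

```text
clock: 39.9
position: [0.5133, 0.2733, 0.1249]
tool_rot: [-3.141, -0.002, -3.118]
force: [-0.1, 1.1, -0.9]
grip_width: 0.0853
finger_force: 0.0
```

move_arm --gripper '[1, 1, 1, 1, 1, 1, 1]' --pt "4 0.5 0" --pt "4 0.6 0" --pt "4 0.6 0" --pt "2.7 0.4 0" --pt "0 0 0" --pt "0 0 0" --pt "0 0 0" --twist '[0, 0, 0, 0, 0, 0, 0]'

```text
clock: 40.6
position: [0.3685, 0.2909, 0.1255]
tool_rot: [-3.142, -0.0, -3.118]
force: [0.1, 0.8, 1.0]
grip_width: 0.0853
finger_force: 0.0
```

```bash
python3 -c "
from h import *
save('wrist','w7')
go(.368,.2905,.004,181.4,0)"
```

```text
clk 40.6 pos [0.3685 0.2909 0.1255] yaw -178.7 tilt [ 3.142 -0.   ] w 0.0849 ff 0.0 F [ 0.2 -0.2 -0.1] q7 0.19
twist deg -0.1 then cm [ 0.05 -0.04 12.15]
```

View pics/w7.png

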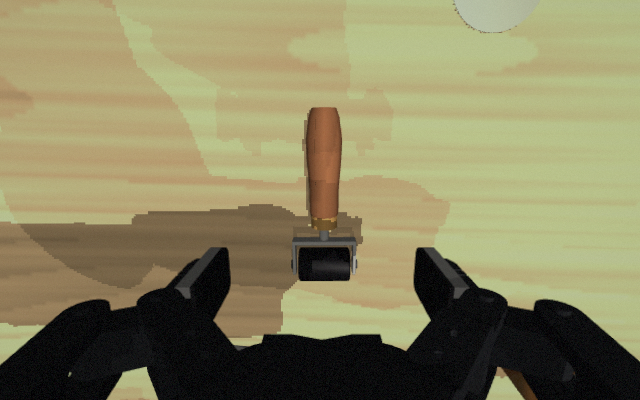

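The last roller is centred between the fingers, from (323,107) to (324,280). Descending to grip it.

move_arm --gripper '[1, 1, 1, 1, 1, 1, 1, 1]' --pt "0 0 2.5" --pt "0 0 2.5" --pt "0 0 2.5" --pt "0 0 1.9" --pt "0 0 1.5" --pt "0 0 0.9" --pt "0 0 0.3" --pt "0 0 0" --twist '[0, 0, 0, 0, 0, 0, 0, 0]'

```text
clock: 41.45
position: [0.3681, 0.2911, 0.0048]
tool_rot: [-3.142, -0.0, -3.118]
force: [0.3, 0.3, 0.3]
grip_width: 0.0854
finger_force: 0.0
```

move_arm --gripper '[0, 0, 0, 0, 0, 0, 0, 0]' --pt "0 0 0" --pt "0 0 0" --pt "0 0 0" --pt "0 0 0" --pt "0 0 0" --pt "0 0 0" --pt "0 0 0" --pt "0 0 0" --twist '[0, 0, 0, 0, 0, 0, 0, 0]'

```text
clock: 42.25
position: [0.3681, 0.2911, 0.0052]
tool_rot: [-3.142, 0.001, -3.117]
force: [-0.8, -2.3, 10.3]
grip_width: 0.0231
finger_force: 58.2
```

move_arm --gripper '[0, 0, 0, 0, 0, 0, 0, 0]' --pt "0 0 -0.5" --pt "0 0 -1" --pt "0 0 -2" --pt "0 0 -2.5" --pt "0 0 -2.5" --pt "0 0 -2.5" --pt "0 0 -1.5" --pt "0 0 0" --twist '[0, 0, 0, 0, 0, 0, 0, 0]'

```text
clock: 43.05
position: [0.3686, 0.2915, 0.1319]
tool_rot: [3.14, 0.003, -3.118]
force: [-0.6, -0.6, -1.9]
grip_width: 0.0226
finger_force: 59.2
```

move_arm --gripper '[0, 0, 0, 0, 0, 0, 0, 0]' --pt "0 0 0" --pt "0 0 0" --pt "0 0 0" --pt "0 0 0" --pt "0 0 0" --pt "0 0 0" --pt "0 0 0" --pt "0 0 0" --twist '[5.2, 7, 7, 7, 7, 7, 7, 7]'

```text
clock: 43.85
position: [0.3676, 0.2908, 0.1294]
tool_rot: [-3.141, -0.0, 2.215]
force: [-0.2, 0.1, -1.3]
grip_width: 0.0228
finger_force: 59.2
```

move_arm --gripper '[0, 0, 0, 0, 0, 0, 0, 0]' --pt "0 0 0" --pt "0 0 0" --pt "0 0 0" --pt "0 0 0" --pt "0 0 0" --pt "0 0 0" --pt "0 0 0" --pt "0 0 0" --twist '[7, 7, 7, 7, 7, 4, 3, 0]'

```text
clock: 44.65
position: [0.3676, 0.2909, 0.1295]
tool_rot: [-3.141, 0.001, 1.486]
force: [0.3, -0.4, -2.1]
grip_width: 0.0226
finger_force: 59.2
```

```bash
python3 -c "
from h import *
go(.5835,.265,.009,85,0)"
```

```text
clk 44.6 pos [0.3676 0.2909 0.1295] yaw 85.2 tilt [-3.141e+00  1.000e-03] w 0.0226 ff 59.2 F [ 0.3 -0.4 -2.1] q7 -1.21
twist deg 0.2 then cm [-0.7  21.74 12.05]
```

move_arm --gripper '[0, 0, 0, 0, 0, 0, 0, 0]' --pt "-0.1 2 0" --pt "-0.1 3 0" --pt "-0.1 4 0" --pt "-0.1 4 0" --pt "-0.1 4 0" --pt "-0.1 2.7 0" --pt "-0.1 2 0" --pt "0 0 0" --twist '[0, 0, 0, 0, 0, 0, 0, 0]'

```text
clock: 45.45
position: [0.5855, 0.2645, 0.1288]
tool_rot: [-3.141, 0.0, 1.486]
force: [-0.3, -0.3, -2.2]
grip_width: 0.0227
finger_force: 59.2
```

move_arm --gripper '[0, 0, 0]' --pt "0 0 0" --pt "0 0 0" --pt "0 0 0" --twist '[0, 0, 0]'

```text
clock: 45.75
position: [0.5829, 0.2662, 0.1299]
tool_rot: [-3.141, 0.0, 1.488]
force: [0.1, 0.5, -1.2]
grip_width: 0.0229
finger_force: 59.2
```

```bash
python3 -c "
from h import *
save('wrist','w8')
go(.5835,.265,.0082,85,0)"
```

```text
clk 45.8 pos [0.583  0.2662 0.13  ] yaw 85.2 tilt [-3.142  0.   ] w 0.0227 ff 59.2 F [ 0.2  0.4 -1.9] q7 -0.89
twist deg 0.2 then cm [-0.11  0.06 12.18]
```

View pics/w8.png

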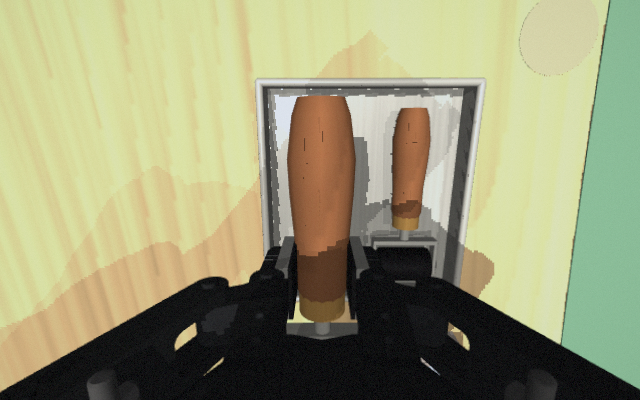

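The first roller lies in the tray at (411,108)–(404,280), and the free side is under the held one. Lowering it.

move_arm --gripper '[0, 0, 0, 0, 0, 0, 0, 0]' --pt "-0.1 0 1.5" --pt "0 0 2.5" --pt "0 0 2.5" --pt "0 0 2.5" --pt "0 0 1.5" --pt "0 0 1" --pt "0 0 0.4" --pt "0 0 0.15" --twist '[0, 0, 0, 0, 0, 0, 0, 0]'

```text
clock: 46.6
position: [0.5837, 0.265, 0.0094]
tool_rot: [3.141, -0.0, 1.487]
force: [-0.1, -0.4, -1.6]
grip_width: 0.0229
finger_force: 59.2
```

move_arm --gripper '[0, 0.46, 0.46, 0.46, 0.46, 0.46]' --pt "0 0 0" --pt "0 0 0" --pt "0 0 0" --pt "0 0 0" --pt "0 0 0" --pt "0 0 0" --twist '[0, 0, 0, 0, 0, 0]'

```text
clock: 47.2
position: [0.5836, 0.2649, 0.0094]
tool_rot: [3.141, -0.0, 1.487]
force: [-1.0, 0.5, -0.7]
grip_width: 0.0393
finger_force: 0.0
```

move_arm --gripper '[0.46, 0.46, 0.46, 0.46, 0.46, 0.46, 0.46, 0.46]' --pt "0 0 -0.5" --pt "0 0 -1.5" --pt "0 0 -3" --pt "0 0 -4" --pt "0 0 -4" --pt "0 0 -4" --pt "0 -2 -3" --pt "0 -4 0" --twist '[0, 0, 0, 0, 0, 0, 0, 0]'

```text
clock: 48.0
position: [0.5259, 0.2705, 0.2141]
tool_rot: [3.135, -0.004, 1.484]
force: [-0.5, 0.9, -2.3]
grip_width: 0.0394
finger_force: 0.0
```

move_arm --gripper '[0.46, 0.46, 0.46, 0.46, 0.46]' --pt "0 -4 0" --pt "0 -4 0" --pt "0 -2 0" --pt "0 0 0" --pt "0 0 0" --twist '[0, 0, 0, 0, 0]'

```text
clock: 48.5
position: [0.4245, 0.2784, 0.2104]
tool_rot: [3.14, -0.001, 1.487]
force: [-0.1, 0.3, 0.1]
grip_width: 0.0389
finger_force: 0.0
```

```bash
python3 -c "
from h import *
f=save('top','top9'); im=cv2.imread('pics/top9.png')
cv2.imwrite('pics/c9.png',cv2.resize(cv2.convertScaleAbs(im[130:215,200:460],alpha=1.4),None,fx=3,fy=3,interpolation=cv2.INTER_CUBIC))
go(.583,.266,.009,85,0)"
```

```text
clk 48.5 pos [0.4249 0.2783 0.2101] yaw 85.2 tilt [ 3.14e+00 -1.00e-03] w 0.0394 ff 0.0 F [ 0.2 -0.2  0.4] q7 -1.03
twist deg 0.2 then cm [ 0.15 15.86 20.11]
```

View pics/c9.png

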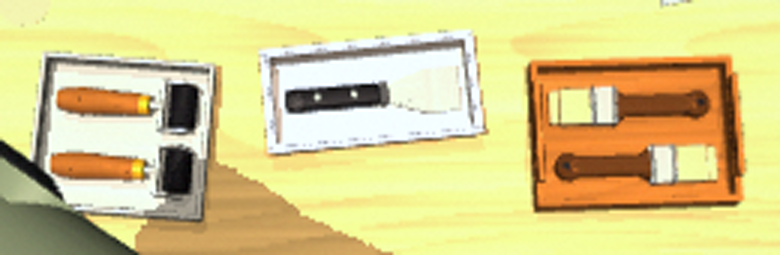

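All five tools lie flat in their trays: rollers at (105,103) and (100,165), the knife at (375,95), and brushes at (630,103) and (640,165). The arm is clear of them, so I'm handing in.

```bash
python3 -c "
from h import *
print(bot.job_done())"
```

```text
the job is handed in; nothing more can be done
None
```

All five tools are laid flat in their trays (two brushes in wood, two rollers in steel, the knife in plastic), judging by the final top view; the job was handed in at about 48.5 s of the 125 s allowed, and no verdict came back.

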